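# Sand a chair leg's joint face and draw its dowel for gluing

## Task

Pick up the sprung sanding block, press its sole lightly on the top face of the clamped chair-leg blank right beside the short dowel, and sweep it slowly along the face in one unbroken stroke, keeping it pressed all the way, until it is right beside the tall dowel; then set it down flat on the open bench and let go of it. Next grip the tall dowel and gently draw it straight up out of its snug hole by about 30 mm, until the pencil ring around it comes level with the top face and half of its buried length is still in the hole, and finish holding it there, upright and still, in the gripper so that it can be glued. Do not pull the dowel right out, leave the short dowel seated and do not disturb the other things on the bench.

Things in the scene. Friction and masses are not known exactly. Their poses are not given: they have to be found in the camera images.
- leg: the chair-leg blank, a squared brown beech bar fixed to the bench; origin at the centre of its underside, z 0; y along its length, x across, z up. 60 mm wide, 300 mm long, 70 mm high. Four low cleats hold it: 24 mm high, 22 mm out from the long sides, at y 65 to 105 mm either way. A turned button 52 mm across sticks out 32 mm from its +y end. Two dowels stand in upright holes in its top face
- hole_a (a point): centre of the mouth of the hole in the leg's top face at its x 0, y -122 mm (70 mm above the bench): a blind round hole 21 mm in diameter, 60 mm deep. Which of the two dowels is in which hole changes
- hole_b (a point): centre of the mouth of the same kind of hole at the leg's x 0, y +122 mm
- tall_dowel: the tall dowel, a loose pale wooden rod 20 mm in diameter, 110 mm long, about 30 g, standing on the floor of its hole (0.5 mm play all round, held only by weight and rubbing), 50 mm of it above the top face; origin at the centre of its lower end, 60 mm below the face, z up along the rod. A thin pencil ring runs round it 30 mm above the lower end, hidden in the hole at first
- tall_dowel_top (a point): the centre of the upper end of the tall dowel
- short_dowel: the short dowel, the same wooden rod but 78 mm long, seated in the other hole, 18 mm standing above the top face; origin at the centre of its lower end, z along the rod, upwards; to be left seated
- sander: the sanding block: dark wooden grip 45 mm wide (x), 70 mm long (y), its wood 16 to 56 mm above a sprung cork sole's underside; origin at the centre of that underside, z up. The sole yields up to 8 mm: 3 N at first touch, 0.9 N more per mm, then rigid. 180 g. Stands left or right of the leg. In use its length lies along the leg; with its middle 62 mm from a dowel's axis there is a 17 mm gap
- sander_grip (a point): the middle of the sanding block, 38 mm above the sole's underside: grip here, across its 45 mm width
- offcut: bystander: a loose squared brown wooden offcut 45 x 80 x 45 mm without a sole, on the bench at the other side from the sanding block; origin under its centre
- glue_bottle: bystander: a white upright glue bottle, 54 mm in diameter, 160 mm high, behind the leg as the robot sees it; origin under its centre
- wax_tin: bystander: a flat round tin, 52 mm in diameter, 32 mm high, between the robot and the leg; origin under its centre
- mallet: bystander: a wooden mallet lying down behind the leg, head 65 x 120 x 60 mm, handle 190 mm long and 30 mm thick; origin on the bench where the handle meets the head
- spindle: bystander: a loose turned spindle 220 mm long, 40 mm thick, lying behind the leg; origin under its centre
- screwdriver: bystander: a screwdriver lying on the bench at the robot's left; origin under its middle
There are look-alikes about, which are no part of the job. What is shaped like the tall_dowel but pink is not meant.

How it is judged:
By the outcome, as a careful person would: the job done as asked, in the order asked, and still so for the second after the job is handed in, while the arm keeps its last pose, push and grip.
It also fails if it takes over 64 s, if anything falls off the work surface, if the arm or the gripper's body presses on something with over 40 N, if the wrist force passes 120 N, or if a joint passes its speed limit or range.

## Robot

A 7-joint arm with a two-finger parallel gripper is mounted at the origin on the work surface. World frame = base frame: x ahead of the robot, y to its left, z up, the work surface at z = 0. Lengths are in m, angles in rad, forces in N, time in s.
With the tool pointing down it reaches from about 0.4 to 0.85 m from the base axis. Payload 4.5 kg.
Tool frame: the origin (TCP) lies on the centre line of the jaws, within the pads' length; the fingertips stand 11 mm ahead of it and the grasp point (between the pads) lies 8 mm behind it; z points along the fingers, y is the line along which they close (so a half turn about z gives the same grasp; the last joint's range is limited). The gripper opens to 88 mm and grips with 3 to 60 N. Pads are 18 mm wide; open, the fingers measure 123 mm over their backs; the gripper's body (75 mm by 187 mm) begins 45 mm behind the grasp point.
Start: joints at [1.249, 0.689, -0.195, 1.565, 0.157, 0.902, -0.215], TCP at [0.218, -0.586, 0.25] pointing down, gripper open.
Joint ranges: [-3.01, 3.01], [-0.46, 2.08], [-1.47, 1.51], [0.13, 2.56], [-1, 4.14], [0.04, 2.09], [-2.66, 2.66]. Speed limits (rad/s): [2.57, 2.57, 3.14, 3.14, 3.14, 3.14, 3.14].

## Interface

Orientations are given as a unit quaternion [x, y, z, w].
In Python, from plant import * gives the robot as it stands. The module is installed in compiled form; this text tells all that it offers.
- The arm moves only by the tool send_rows, never from a script. Its argument "motion" is a list of rows, each an object of numbers: "x", "y", "z": the shift along the tool's x, y, z in cm; "rx", "ry", "rz": the turn, a rotation vector about the tool's x, y, z in rad; "jaw": the finger opening in cm, from 0 to 8.81. In form: [{"x": .., "y": .., "z": .., "rx": .., "ry": .., "rz": .., "jaw": ..}, ...]. A call has exactly 5 rows; each row shifts and turns the commanded pose from where the row before left it, along the tool's axes as they then stand; what a row does not reach is not made up. A row lasts 1/10 s, in which the tool goes at most 50 mm and 8.59 degrees, less where a joint would pass 70% of its speed; a pose out of reach is approached as far as the arm can. A call is refused whole if a number of a shift passes 5 or a number of a turn 0.15, either way. A call with a gripper value outside its range is refused whole. The fingers move at their own pace and stop on an object; "grip_force" is the grip in N (left out, the last holds). Time passes only in rows, so rows that do not move let the fingers close, or fill a call up. It gives the time, the measured TCP pose, the force, the opening and the grip force at its end, in the units of the state.
- get_state(): the state, without advancing time (a new reading comes with each control period).
- snapshot(name): name is "scene" or "top" or "wrist"; returns a dict with "img" (480x640x3 uint8, red, green, blue), "vertical_fov" (degrees; the focal length in pixels is half the picture's height over the tangent of half this angle, whatever the lens; pixels are square), "cx", "cy" (the principal point, pixels), "extrinsics" (4x4, takes a point from camera to world coordinates). Camera axes: x right, y up, looking along -z (the intrinsics and any distortion apply to the point x, -y, -z); pixel columns grow to the right and rows downward; lengths in m; the calibration is good to about 2 mm. A picture is of the moment at which its call begins. There is no depth.
- finish_job(): hands the job in; it is judged then, once.
The state is a dict: "clock": time; "q": joint angles; "qd": joint speeds; "joint_torque": joint torques, N m; "tool_pos": TCP position; "eef_rot": TCP orientation; "contact_force": force on the tool from outside, world axes, zero at the start; "moment": the same for the moment, N m; "opening": opening from 0.0 (shut) to 1.0 (fully open); "finger_force": force on a finger pad.
Only numpy, scipy, OpenCV 4.12 (cv2) and the standard library are available. Lean on these libraries where they do the work, as an engineer would, in place of code of your own. Each camera call takes 0.05 s, during which the arm holds its last target. There are 200 camera calls.

## Working session

There is one attempt and no reset: what is moved stays moved. The work goes in short steps, Python scripts to look and compute and a tool call to move; the robot and the scene stay as the last step left them, time stands still between calls to the robot, and variables do not carry over. Pictures are saved under pics/ and viewed, at most 10 in all, crops included, and the job is handed in when it is done.

Besides the shell and the picture viewer there is one more tool, called after "Call:" as name(argument=value, ...) on one line, values as JSON. send_rows: Moves the arm, as the interface text tells. Its arguments: {"type":"object","properties":{"motion":{"type":"array"},"grip_force":{"type":"number"}},"required":["motion"]}

```bash
mkdir -p pics; cat > h.py <<'E'
import numpy as np, cv2
from plant import *
from scipy.spatial.transform import Rotation as R
def f(s): return 240/np.tan(np.radians(s["vertical_fov"])/2)
def ray(s,u,v):
    E=np.array(s["extrinsics"]); d=np.array([(u-s["cx"])/f(s),-(v-s["cy"])/f(s),-1.]); return E[:3,3],E[:3,:3]@d
def onz(s,u,v,z):
    o,d=ray(s,u,v); return o+d*(z-o[2])/d[2]
def proj(s,p):
    E=np.array(s["extrinsics"]); c=E[:3,:3].T@(np.array(p)-E[:3,3]); return s["cx"]+f(s)*c[0]/-c[2], s["cy"]-f(s)*c[1]/-c[2]
E
python3 - <<'E'
from h import *
for n in ("scene","top"):
    s=snapshot(n); cv2.imwrite(f"pics/{n}0.png",s["img"][...,::-1]); print({k:v for k,v in s.items() if k!="img"})
print(get_state())
E
```

```text
{'vertical_fov': 43.08584846296674, 'cx': 307.63522032617277, 'cy': 235.9258939643002, 'extrinsics': array([[ 0.51223849, -0.58332477,  0.63035224,  1.41372475],
       [ 0.85883454,  0.34460326, -0.37901427, -0.43282389],
       [ 0.00386697,  0.73551398,  0.67749852,  1.02621919],
       [ 0.        ,  0.        ,  0.        ,  1.        ]])}
{'vertical_fov': 44.178937697844695, 'cx': 326.04761168192584, 'cy': 240.38405792992356, 'extrinsics': array([[-0.0283503 ,  0.99722933, -0.06877444,  0.47798413],
       [-0.99956989, -0.02776588,  0.00943892,  0.09400489],
       [ 0.00750319,  0.06901246,  0.99758758,  1.42234334],
       [ 0.        ,  0.        ,  0.        ,  1.        ]])}
{'clock': 0.1, 'q': array([ 1.24881044,  0.68990156, -0.1945347 ,  1.56617809,  0.15729088,
        0.9025159 , -0.21507287]), 'qd': array([ 0.00019757, -0.00135117, -0.00096654, -0.00374237,  0.00021987,
       -0.0007549 ,  0.00163762]), 'joint_torque': array([-2.23217372e-03, -5.28495455e+01, -1.27077140e+00, -1.53835845e+01,
       -5.24797349e-02,  1.99503069e-03,  5.20469086e-05]), 'tool_pos': array([ 0.21749199, -0.58537735,  0.2490062 ]), 'eef_rot': array([ 9.84209437e-01,  1.77006028e-01, -1.92095187e-04, -7.83051131e-04]), 'contact_force': array([ 0.18448443, -0.42849321, -0.62284966]), 'moment': array([-0.04732229, -0.03639479,  0.0102892 ]), 'finger_force': 0.0, 'opening': 0.9990349518330717}
```

View pics/scene0.png

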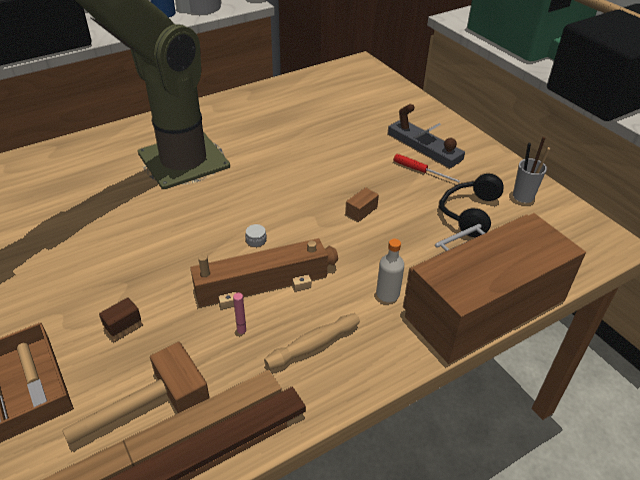

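View pics/top0.png

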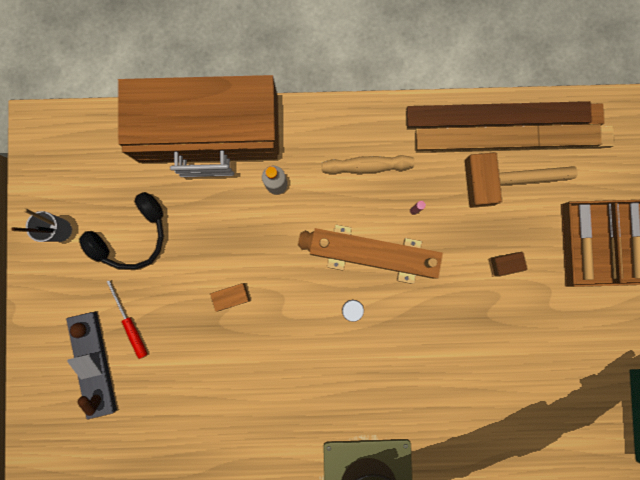

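The scene view shows the tall pale dowel at (204,268), the short one at (311,246) by the button, and the pink decoy at (239,313). The dark block is at (120,318) and the brown offcut at (362,204). In the top view the tall dowel is at (432,262), the short at (324,243), the dark block at (508,264) and the offcut at (230,297). Two things could be the sander: the dark block fits (dark wood with a sole), while the brown one is the offcut. I'll measure and confirm both choices in one crop.

```bash
python3 - <<'E'
from h import *
t=snapshot("top"); s=snapshot("scene")
def blob(im,box,fn):
    u0,v0,u1,v1=box; c=im[v0:v1,u0:u1].astype(int); m=fn(c).astype(np.uint8)
    n,l,st,ce=cv2.connectedComponentsWithStats(m); k=1+np.argmax(st[1:,4]); mm=(l==k).astype(np.uint8)
    cn=max(cv2.findContours(mm,0,1)[0],key=cv2.contourArea)
    r=cv2.minAreaRect((cn+np.array([[u0,v0]])).astype(np.float32)); return ce[k]+[u0,v0],st[k,4],r
I=t["img"]
for nm,box in (("sander",(480,240,535,285)),):
    c,a,r=blob(I,box,lambda c:c.sum(2)<240); print(nm,c,a,r, onz(t,*c,.056)); print([onz(t,*p,.056).round(4) for p in cv2.boxPoints(r)])
for nm,box,z in (("tall",(422,252,440,272),.12),("short",(315,235,333,252),.088)):
    c=I[box[1]:box[3],box[0]:box[2]]; print(nm,c[c.shape[0]//2].tolist()) 
    for th in (190,): 
        ce,a,r=blob(I,box,lambda c:c[...,0]>th); print(nm,ce,a,r,onz(t,*ce,z))
A=cv2.resize(I[220:300,290:540],None,fx=3,fy=3,interpolation=2)
B=cv2.resize(s["img"][220:350,90:350],None,fx=3,fy=2.6,interpolation=2)[:,:750]
cv2.imwrite("pics/crop.png",np.vstack([A,B])[...,::-1])
# triangulation of tall top with scene guess
for uvt,uvs in (((432.5,262.5),(204.5,259)),((324,243),(311.5,242))):
    o1,d1=ray(t,*uvt);o2,d2=ray(s,*uvs);k=np.linalg.lstsq(np.c_[d1,-d2],o2-o1,rcond=None)[0];print("tri",o1+d1*k[0],o2+d2*k[1])
E
```

```text
sander [507.43426883 263.65140325] 677 ((507.4390563964844, 263.5487976074219), (19.83542251586914, 34.99135971069336), 77.90524291992188) [ 0.50651874 -0.33717608  0.056     ]
[array([ 0.522 , -0.2934,  0.056 ]), array([ 0.5367, -0.3737,  0.056 ]), array([ 0.4916, -0.381 ,  0.056 ]), array([ 0.4769, -0.3009,  0.056 ])]
tall [[160, 101, 48], [143, 90, 44], [100, 68, 35], [71, 53, 33], [70, 52, 30], [75, 56, 34], [150, 114, 66], [199, 152, 89], [193, 148, 86], [186, 142, 83], [188, 143, 85], [191, 146, 86], [192, 147, 83], [191, 146, 85], [182, 136, 77], [162, 109, 60], [154, 96, 45], [152, 94, 45]]
tall [432.25       261.78571429] 28 ((432.0, 262.0), (6.0, 6.0), 90.0) [ 0.51396478 -0.15107567  0.12      ]
short [[171, 106, 51], [170, 105, 46], [174, 109, 54], [165, 102, 48], [140, 93, 50], [155, 116, 68], [196, 149, 88], [198, 151, 89], [200, 153, 90], [201, 152, 88], [202, 154, 90], [203, 156, 90], [183, 141, 82], [133, 99, 58], [132, 84, 38], [166, 102, 48], [168, 107, 54], [166, 102, 50]]
short [323.74193548 241.35483871] 31 ((324.0, 241.5), (5.0, 6.0), 90.0) [0.56792009 0.08665454 0.088     ]
tri [ 0.51253444 -0.15269666  0.11398909] [ 0.51484614 -0.14802736  0.1131697 ]
tri [0.56401332 0.08619082 0.09053348] [0.5649202  0.08775824 0.09058286]
```

View pics/crop.png

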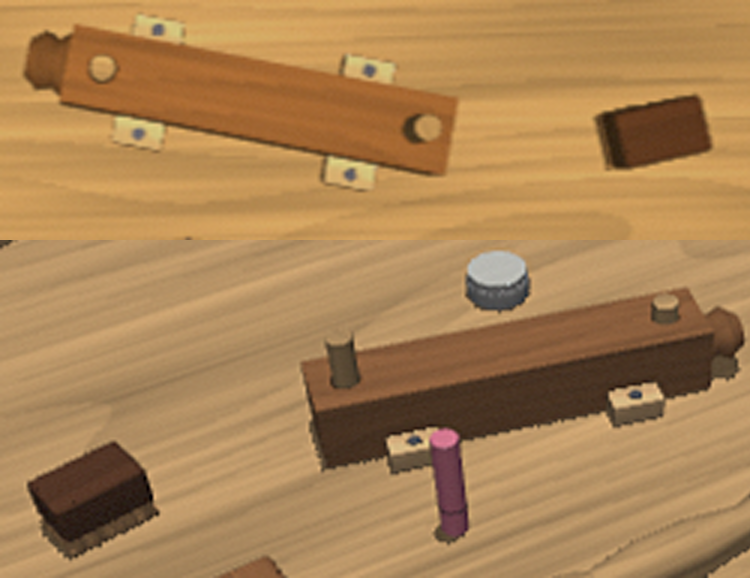

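The crop confirms both: the dark block with a cork sole (crop 90,500) is the sander, and the pale rod (crop 340,360) on the end away from the button is the tall dowel, not the pink one. The dowel spacing measures 244 mm, as it should. Moving above the sander.

Call:
send_rows(motion=[{"x": 3.6, "y": -1.3}, {"x": 3.6, "y": -1.3}, {"x": 3.6, "y": -1.3}, {"x": 3.6, "y": -1.3}, {"x": 3.6, "y": -1.3}], grip_force=15)

```text
schema error: expected keys x, y, z, rx, ry, rz, jaw
```

Call:
send_rows(motion=[{"x": 3.5, "y": -1.3}, {"x": 3.5, "y": -1.3}, {"x": 3.5, "y": -1.3}, {"x": 3.5, "y": -1.3}, {"x": 3.5, "y": -1.3}])

```text
schema error: expected keys x, y, z, rx, ry, rz, jaw
```

Call:
send_rows(motion=[{"rz": -0.14}, {"rz": -0.14}, {"rz": -0.14}, {"rz": -0.14}, {"rz": -0.14}])

```text
schema error: expected keys x, y, z, rx, ry, rz, jaw
```

Call:
send_rows(motion=[{"rz": -0.14}, {"rz": -0.14}, {"rz": -0.14}, {"rz": -0.14}, {"rz": -0.14}])

```text
schema error: expected keys x, y, z, rx, ry, rz, jaw
```

```bash
python3 - <<'E'
from h import *
s=snapshot("wrist"); cv2.imwrite("pics/w1.png",s["img"][...,::-1]); g=get_state()
m=R.from_quat(g["eef_rot"]).as_matrix(); print(g["clock"],g["tool_pos"],g["q"],m.round(4),s["extrinsics"],s["vertical_fov"])
E
```

```text
0.25 [ 0.21761048 -0.58560945  0.24931033] [ 1.24880312  0.68959796 -0.19457512  1.56575214  0.15732505  0.90250695
 -0.21509058] [[ 9.373e-01  3.484e-01 -4.000e-04]
 [ 3.484e-01 -9.373e-01  8.000e-04]
 [-1.000e-04 -9.000e-04 -1.000e+00]] [[ 0.34786649  0.88800772  0.30071782  0.29624221]
 [-0.93754172  0.33020524  0.10945327 -0.55735627]
 [-0.00210325 -0.32001062  0.94741162  0.38367952]
 [ 0.          0.          0.          1.        ]] 63.56465212346911
```

View pics/w1.png

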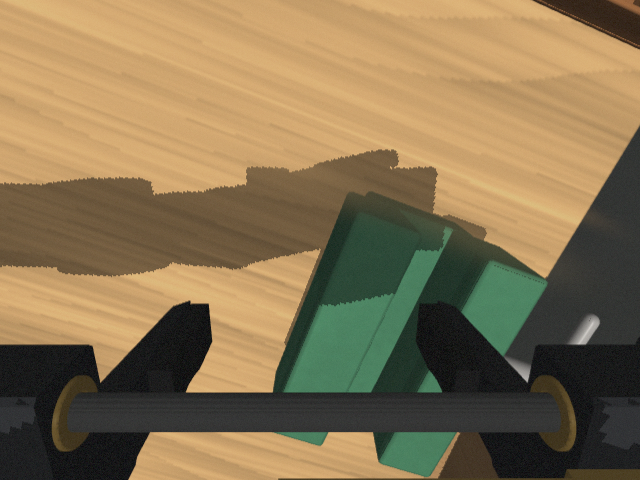

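All seven keys are needed in every row, so those calls were refused and nothing moved. The wrist view still shows the start place, with the green caddy under the tool at about (400,330).

Call:
send_rows(motion=[{"x": 3.6, "y": -1.3, "z": 0, "rx": 0, "ry": 0, "rz": 0, "jaw": 8.8}, {"x": 3.6, "y": -1.3, "z": 0, "rx": 0, "ry": 0, "rz": 0, "jaw": 8.8}, {"x": 3.6, "y": -1.3, "z": 0, "rx": 0, "ry": 0, "rz": 0, "jaw": 8.8}, {"x": 3.6, "y": -1.3, "z": 0, "rx": 0, "ry": 0, "rz": 0, "jaw": 8.8}, {"x": 3.6, "y": -1.3, "z": 0, "rx": 0, "ry": 0, "rz": 0, "jaw": 8.8}], grip_force=15)

```text
clock: 0.75
tool_pos: [0.3649, -0.4611, 0.2497]
eef_rot: [0.984, 0.177, 0.0, -0.0]
contact_force: [1.3, -0.3, -0.0]
opening: 0.996
finger_force: 0.0
```

Call:
send_rows(motion=[{"x": 3.5, "y": -1.3, "z": 0, "rx": 0, "ry": 0, "rz": 0, "jaw": 8.8}, {"x": 3.5, "y": -1.3, "z": 0, "rx": 0, "ry": 0, "rz": 0, "jaw": 8.8}, {"x": 3.5, "y": -1.3, "z": 0, "rx": 0, "ry": 0, "rz": 0, "jaw": 8.8}, {"x": 3.5, "y": -1.3, "z": 0, "rx": 0, "ry": 0, "rz": 0, "jaw": 8.8}, {"x": 3.5, "y": -1.3, "z": 0, "rx": 0, "ry": 0, "rz": 0, "jaw": 8.8}])

```text
clock: 1.25
tool_pos: [0.5062, -0.3392, 0.2497]
eef_rot: [0.984, 0.177, -0.0, 0.0]
contact_force: [0.2, -0.1, -0.8]
opening: 0.998
finger_force: 0.0
```

Call:
send_rows(motion=[{"x": 0, "y": 0, "z": 0, "rx": 0, "ry": 0, "rz": -0.14, "jaw": 8.8}, {"x": 0, "y": 0, "z": 0, "rx": 0, "ry": 0, "rz": -0.14, "jaw": 8.8}, {"x": 0, "y": 0, "z": 0, "rx": 0, "ry": 0, "rz": -0.14, "jaw": 8.8}, {"x": 0, "y": 0, "z": 0, "rx": 0, "ry": 0, "rz": -0.14, "jaw": 8.8}, {"x": 0, "y": 0, "z": 0, "rx": 0, "ry": 0, "rz": -0.14, "jaw": 8.8}])

```text
clock: 1.75
tool_pos: [0.5051, -0.3403, 0.2496]
eef_rot: [0.862, 0.506, -0.0, -0.0]
contact_force: [0.1, 0.2, -0.0]
opening: 1.0
finger_force: 0.0
```

Call:
send_rows(motion=[{"x": 0, "y": 0, "z": 0, "rx": 0, "ry": 0, "rz": -0.14, "jaw": 8.8}, {"x": 0, "y": 0, "z": 0, "rx": 0, "ry": 0, "rz": -0.14, "jaw": 8.8}, {"x": 0, "y": 0, "z": 0, "rx": 0, "ry": 0, "rz": -0.14, "jaw": 8.8}, {"x": 0, "y": 0, "z": 0, "rx": 0, "ry": 0, "rz": -0.14, "jaw": 8.8}, {"x": 0, "y": 0, "z": 0, "rx": 0, "ry": 0, "rz": -0.14, "jaw": 8.8}])

```text
clock: 2.25
tool_pos: [0.505, -0.3404, 0.2496]
eef_rot: [0.637, 0.771, -0.0, -0.0]
contact_force: [-0.6, -0.6, 0.9]
opening: 0.996
finger_force: 0.0
```

```bash
python3 - <<'E'
from h import *
s=snapshot("wrist"); cv2.imwrite("pics/w2.png",s["img"][...,::-1]); g=get_state()
m=R.from_quat(g["eef_rot"]).as_matrix(); print(g["clock"],g["tool_pos"],g["q"],m.round(4))
I=s["img"].astype(int); mk=((I.sum(2)<260)&(I[...,0]>I[...,2]*1.5)).astype(np.uint8)
n,l,st,ce=cv2.connectedComponentsWithStats(mk)
for k in np.argsort(-st[:,4])[:5]:
    cn=max(cv2.findContours((l==k).astype(np.uint8),0,1)[0],key=cv2.contourArea); r=cv2.minAreaRect(cn)
    print(st[k],ce[k],r,[onz(s,*p,.056).round(4) for p in cv2.boxPoints(r)])
print(proj(s,[.507,-.342,.056]))
E
```

```text
2.3 [ 0.50487142 -0.3406378   0.24945305] [ 0.82650925  0.71175178 -0.55844475  1.60454186  0.43845303  0.95362929
  0.31478057] [[-1.941e-01  9.810e-01 -5.000e-04]
 [ 9.810e-01  1.941e-01  1.000e-04]
 [ 2.000e-04 -5.000e-04 -1.000e+00]]
[     0      0    640    480 249020] [327.50754959 237.95388724] ((319.5, 239.49996948242188), (478.99993896484375, 638.9998779296875), 90.0) [array([ 0.2471, -0.223 ,  0.056 ]), array([ 0.709 , -0.1344,  0.056 ]), array([ 0.9186, -0.5673,  0.056 ]), array([ 0.2172, -0.7035,  0.056 ])]
[  112   125   172   143 11629] [190.94419125 206.20139307] ((189.13259887695312, 204.8826141357422), (191.21817016601562, 95.84666442871094), 21.921777725219727) [array([ 0.3073, -0.3758,  0.056 ]), array([ 0.3356, -0.2953,  0.056 ]), array([ 0.4866, -0.3256,  0.056 ]), array([ 0.4686, -0.4136,  0.056 ])]
[    0     0   100   221 11218] [ 46.9227135  129.24211089] ((49.5, 110.0), (220.0, 99.0), 90.0) [array([ 0.2471, -0.223 ,  0.056 ]), array([ 0.3188, -0.2092,  0.056 ]), array([ 0.3215, -0.3789,  0.056 ]), array([ 0.2364, -0.3953,  0.056 ])]
[ 277  177  134  114 8493] [335.26080301 233.93582951] ((347.1304626464844, 234.77520751953125), (127.71287536621094, 110.24044799804688), 8.325650215148926) [array([ 0.4824, -0.4059,  0.056 ]), array([ 0.4798, -0.3052,  0.056 ]), array([ 0.588 , -0.3002,  0.056 ]), array([ 0.6014, -0.402 ,  0.056 ])]
[ 457  107  183  241 7493] [562.53022821 238.15908181] ((547.9999389648438, 226.99998474121094), (239.99996948242188, 181.99996948242188), 90.0) [array([ 0.6002, -0.2306,  0.056 ]), array([ 0.7424, -0.2033,  0.056 ]), array([ 0.8418, -0.4088,  0.056 ]), array([ 0.6674, -0.4425,  0.056 ])]
(np.float64(315.4598606909493), np.float64(218.81236172331924))
```

View pics/w2.png

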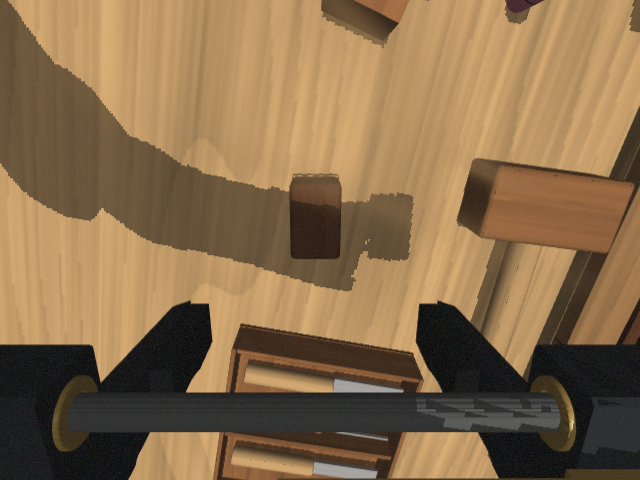

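The wrist view shows the sander square with the tool. Its face spans columns 290 to 341, with the near top edge at row 258 and the far side, sole visible, at rows 174 to 183. I'll compute its centre.

```bash
python3 - <<'E'
from h import *
s=snapshot("wrist"); g=get_state(); m=R.from_quat(g["eef_rot"]).as_matrix(); p=g["tool_pos"]
T=lambda w:((w-p)@m*100).round(2)
for u,v,z in ((290.5,258.5,.056),(340.5,258.5,.056),(290,178,.056),(340.5,178,.056),(290,190,.056),(340.5,190,.056),(315,174,0),(315,178,.016)): print(u,v,z,onz(s,u,v,z).round(4),T(onz(s,u,v,z)))
print(s["img"][165:200:2,305].tolist())
E
```

```text
290.5 258.5 0.056 [ 0.4919 -0.3826  0.056 ] [-3.91 -2.05 19.34]
340.5 258.5 0.056 [ 0.5361 -0.3739  0.056 ] [-3.86  2.45 19.34]
290 178 0.056 [ 0.4788 -0.3115  0.056 ] [ 3.32 -2.03 19.35]
340.5 178 0.056 [ 0.5206 -0.3033  0.056 ] [ 3.36  2.22 19.35]
290 190 0.056 [ 0.4806 -0.3215  0.056 ] [ 2.31 -2.04 19.35]
340.5 190 0.056 [ 0.5228 -0.3132  0.056 ] [ 2.35  2.26 19.35]
315 174 0 [ 0.5004 -0.3117  0.    ] [ 2.9   0.09 24.95]
315 178 0.016 [ 0.5007 -0.3133  0.016 ] [ 2.75  0.09 23.35]
[[195, 156, 105], [196, 156, 106], [194, 156, 105], [192, 153, 106], [176, 139, 94], [121, 95, 64], [103, 81, 54], [100, 79, 53], [98, 77, 56], [101, 77, 52], [108, 78, 53], [115, 83, 58], [108, 76, 50], [106, 75, 50], [105, 73, 49], [105, 73, 48], [102, 69, 49], [101, 67, 45]]
```

Call:
send_rows(motion=[{"x": -0.4, "y": 0.15, "z": 3, "rx": 0, "ry": 0, "rz": 0, "jaw": 8.8}, {"x": 0, "y": 0, "z": 4, "rx": 0, "ry": 0, "rz": 0, "jaw": 8.8}, {"x": 0, "y": 0, "z": 4, "rx": 0, "ry": 0, "rz": 0, "jaw": 8.8}, {"x": 0, "y": 0, "z": 3, "rx": 0, "ry": 0, "rz": 0, "jaw": 8.8}, {"x": 0, "y": 0, "z": 2, "rx": 0, "ry": 0, "rz": 0, "jaw": 8.8}], grip_force=25)

```text
clock: 2.85
tool_pos: [0.5062, -0.3437, 0.0872]
eef_rot: [0.64, 0.768, -0.001, -0.001]
contact_force: [0.1, 0.3, -0.0]
opening: 0.999
finger_force: 0.0
```

Call:
send_rows(motion=[{"x": 0, "y": 0, "z": 2, "rx": 0, "ry": 0, "rz": 0, "jaw": 8.8}, {"x": 0, "y": 0, "z": 2, "rx": 0, "ry": 0, "rz": 0, "jaw": 8.8}, {"x": 0, "y": 0, "z": 1.5, "rx": 0, "ry": 0, "rz": 0, "jaw": 8.8}, {"x": 0, "y": 0, "z": 0.4, "rx": 0, "ry": 0, "rz": 0, "jaw": 8.8}, {"x": 0, "y": 0, "z": 0, "rx": 0, "ry": 0, "rz": 0, "jaw": 8.8}])

```text
clock: 3.35
tool_pos: [0.5073, -0.3439, 0.0304]
eef_rot: [0.639, 0.769, -0.0, -0.0]
contact_force: [-0.6, 0.0, 1.4]
opening: 0.997
finger_force: 0.0
```

Call:
send_rows(motion=[{"x": 0, "y": 0, "z": 0, "rx": 0, "ry": 0, "rz": 0, "jaw": 6}, {"x": 0, "y": 0, "z": 0, "rx": 0, "ry": 0, "rz": 0, "jaw": 5}, {"x": 0, "y": 0, "z": 0, "rx": 0, "ry": 0, "rz": 0, "jaw": 4}, {"x": 0, "y": 0, "z": 0, "rx": 0, "ry": 0, "rz": 0, "jaw": 3.5}, {"x": 0, "y": 0, "z": 0, "rx": 0, "ry": 0, "rz": 0, "jaw": 3.5}])

```text
clock: 3.85
tool_pos: [0.5075, -0.3441, 0.031]
eef_rot: [0.639, 0.769, 0.0, 0.0]
contact_force: [0.8, -0.6, 0.6]
opening: 0.567
finger_force: 0.0
```

Call:
send_rows(motion=[{"x": 0, "y": 0, "z": 0, "rx": 0, "ry": 0, "rz": 0, "jaw": 3.5}, {"x": 0, "y": 0, "z": 0, "rx": 0, "ry": 0, "rz": 0, "jaw": 3.5}, {"x": 0, "y": 0, "z": 0, "rx": 0, "ry": 0, "rz": 0, "jaw": 3.5}, {"x": 0, "y": 0, "z": 0, "rx": 0, "ry": 0, "rz": 0, "jaw": 3.5}, {"x": 0, "y": 0, "z": 0, "rx": 0, "ry": 0, "rz": 0, "jaw": 3.5}])

```text
clock: 4.35
tool_pos: [0.5074, -0.3441, 0.0308]
eef_rot: [0.639, 0.769, -0.0, 0.0]
contact_force: [-0.6, 0.9, 0.9]
opening: 0.508
finger_force: 25.0
```

Call:
send_rows(motion=[{"x": 0, "y": 0, "z": -1, "rx": 0, "ry": 0, "rz": 0, "jaw": 3.5}, {"x": 0, "y": 0, "z": -3, "rx": 0, "ry": 0, "rz": 0, "jaw": 3.5}, {"x": 0, "y": 0, "z": -4, "rx": 0, "ry": 0, "rz": 0, "jaw": 3.5}, {"x": 0, "y": 0, "z": -4, "rx": 0, "ry": 0, "rz": 0, "jaw": 3.5}, {"x": 0, "y": 0, "z": -4, "rx": 0, "ry": 0, "rz": 0, "jaw": 3.5}])

```text
clock: 4.85
tool_pos: [0.5069, -0.3436, 0.1925]
eef_rot: [0.639, 0.77, 0.0, -0.0]
contact_force: [0.5, -0.1, -2.2]
opening: 0.505
finger_force: 25.0
```

Call:
send_rows(motion=[{"x": 1, "y": 0.3, "z": -2, "rx": 0, "ry": 0, "rz": 0, "jaw": 3.5}, {"x": 2, "y": 0.6, "z": -1, "rx": 0, "ry": 0, "rz": 0, "jaw": 3.5}, {"x": 3, "y": 0.9, "z": 0, "rx": 0, "ry": 0, "rz": 0, "jaw": 3.5}, {"x": 4, "y": 1.2, "z": 0, "rx": 0, "ry": 0, "rz": 0, "jaw": 3.5}, {"x": 4, "y": 1.2, "z": 0, "rx": 0, "ry": 0, "rz": 0, "jaw": 3.5}])

```text
clock: 5.35
tool_pos: [0.5219, -0.1959, 0.2201]
eef_rot: [0.639, 0.769, -0.0, -0.001]
contact_force: [0.4, 0.6, -1.9]
opening: 0.505
finger_force: 25.0
```

Call:
send_rows(motion=[{"x": 4, "y": 1.2, "z": 0, "rx": 0, "ry": 0, "rz": 0, "jaw": 3.5}, {"x": 4, "y": 1.2, "z": 0, "rx": 0, "ry": 0, "rz": 0, "jaw": 3.5}, {"x": 4, "y": 1.2, "z": 0, "rx": 0, "ry": 0, "rz": 0, "jaw": 3.5}, {"x": 3, "y": 0.9, "z": 0, "rx": 0, "ry": 0, "rz": 0, "jaw": 3.5}, {"x": 1, "y": 0.3, "z": 0, "rx": 0, "ry": 0, "rz": 0, "jaw": 3.5}])

```text
clock: 5.85
tool_pos: [0.5398, -0.0262, 0.2205]
eef_rot: [0.636, 0.772, 0.001, -0.002]
contact_force: [-0.4, -0.4, -2.2]
opening: 0.507
finger_force: 25.0
```

Call:
send_rows(motion=[{"x": 0, "y": 0, "z": 0, "rx": 0, "ry": 0, "rz": 0.1, "jaw": 3.5}, {"x": 0, "y": 0, "z": 0, "rx": 0, "ry": 0, "rz": 0.14, "jaw": 3.5}, {"x": 0, "y": 0, "z": 0, "rx": 0, "ry": 0, "rz": 0.11, "jaw": 3.5}, {"x": 0, "y": 0, "z": 0, "rx": 0, "ry": 0, "rz": 0.05, "jaw": 3.5}, {"x": 0, "y": 0, "z": 0, "rx": 0, "ry": 0, "rz": 0, "jaw": 3.5}])

```text
clock: 6.35
tool_pos: [0.5397, -0.0329, 0.2202]
eef_rot: [0.779, 0.627, -0.001, -0.0]
contact_force: [0.6, 0.6, -0.9]
opening: 0.509
finger_force: 25.0
```

```bash
python3 - <<'E'
from h import *
s=snapshot("wrist"); cv2.imwrite("pics/w3.png",s["img"][...,::-1]); g=get_state()
m=R.from_quat(g["eef_rot"]).as_matrix(); print(g["clock"],g["tool_pos"],g["opening"],g["q"],m.round(4))
for p in ([.514,-.151,.12],[.567,.087,.088]): print(proj(s,p))
E
```

```text
6.4 [ 0.5397939  -0.03285156  0.22024037] 0.5088051828820374 [ 0.21175058  0.6382277  -0.38822673  1.8450641   0.34691924  0.72708959
 -0.58391553] [[ 2.124e-01  9.772e-01 -1.700e-03]
 [ 9.772e-01 -2.124e-01 -7.000e-04]
 [-1.000e-03 -1.600e-03 -1.000e+00]]
(np.float64(313.62145334069413), np.float64(405.91203470836876))
(np.float64(315.0819272205545), np.float64(47.660547372919154))
```

View pics/w3.png

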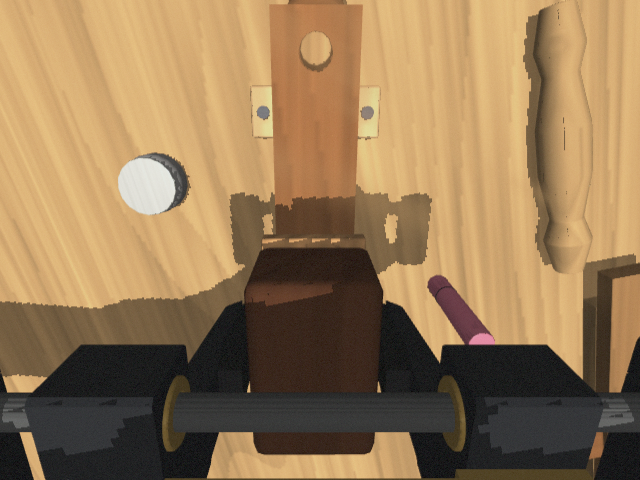

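The wrist view shows the leg running straight up the image, edges at columns 270 and 362 at row 5 and 276 and 356 at row 230. The short dowel's top is at (316,49), predicted (315,48). The sander is held square.

```bash
python3 - <<'E'
from h import *
s=snapshot("wrist"); g=get_state(); m=R.from_quat(g["eef_rot"]).as_matrix(); p=g["tool_pos"]
I=s["img"].astype(int); T=lambda w:((w-p)@m*100).round(2)
for v in (20,40,70,150,180):
    row=I[v]; d=(row[:,2]<.45*row[:,0]); x=np.where(d[240:400])[0]+240
    print(v,x.min(),x.max(),T(onz(s,x.min()-.5,v,.07)),T(onz(s,x.max()+.5,v,.07)))
print("short",T(onz(s,316,48.5,.088)),"est",T(np.array([.567,.087,.088])),"tall",T(np.array([.514,-.151,.12])))
# held block: sides at z~sole: sole bottom corners
for u,v in ((263,240),(365,240)): print("sole",T(onz(s,u,v,p[2]-.0308)))
for u,v in ((250,285),(382,285),(254,445),(375,445)): print("top",T(onz(s,u,v,p[2]+.025)))
E
```

```text
20 282 361 [14.19 -2.06 15.02] [14.18  3.12 15.02]
40 272 356 [13.03 -2.75 15.03] [13.02  2.84 15.02]
70 271 343 [11.23 -2.88 15.03] [11.22  2.03 15.02]
150 274 356 [ 5.99 -2.85 15.03] [ 5.99  3.08 15.02]
180 275 355 [ 3.85 -2.85 15.03] [ 3.85  3.08 15.03]
short [12.25  0.17 13.22] est [12.29  0.11 13.22] tall [-12.1   -0.02  10.04]
sole [ 3.03 -2.23  3.08]
sole [3.03 2.33 3.07]
top [ 3.34 -1.92 -2.5 ]
top [ 3.34  2.15 -2.51]
top [-2.95 -2.11 -2.5 ]
top [-2.94  2.25 -2.5 ]
```

Call:
send_rows(motion=[{"x": 1, "y": 0.1, "z": 0, "rx": 0, "ry": 0, "rz": 0, "jaw": 3.5}, {"x": 2, "y": 0, "z": 1, "rx": 0, "ry": 0, "rz": 0, "jaw": 3.5}, {"x": 2, "y": 0, "z": 1, "rx": 0, "ry": 0, "rz": 0, "jaw": 3.5}, {"x": 1.0, "y": 0, "z": 1, "rx": 0, "ry": 0, "rz": 0, "jaw": 3.5}, {"x": 0, "y": 0, "z": 2, "rx": 0, "ry": 0, "rz": 0, "jaw": 3.5}])

```text
clock: 6.95
tool_pos: [0.5559, 0.0289, 0.1711]
eef_rot: [0.778, 0.629, 0.002, 0.0]
contact_force: [0.8, 0.5, -3.1]
opening: 0.505
finger_force: 25.0
```

Call:
send_rows(motion=[{"x": 0, "y": 0, "z": 2, "rx": 0, "ry": 0, "rz": 0, "jaw": 3.5}, {"x": 0, "y": 0, "z": 2, "rx": 0, "ry": 0, "rz": 0, "jaw": 3.5}, {"x": 0, "y": 0, "z": 1.2, "rx": 0, "ry": 0, "rz": 0, "jaw": 3.5}, {"x": 0, "y": 0, "z": 0.6, "rx": 0, "ry": 0, "rz": 0, "jaw": 3.5}, {"x": 0, "y": 0, "z": 0, "rx": 0, "ry": 0, "rz": 0, "jaw": 3.5}])

```text
clock: 7.45
tool_pos: [0.5542, 0.0258, 0.1122]
eef_rot: [0.779, 0.627, -0.0, -0.0]
contact_force: [-0.1, -0.0, -1.5]
opening: 0.51
finger_force: 25.0
```

```bash
python3 - <<'E'
from h import *
g=get_state(); m=R.from_quat(g["eef_rot"]).as_matrix(); p=g["tool_pos"]; print(p,g["contact_force"],m.round(4))
T=lambda w:((np.array(w)-p)@m*100).round(2)
s=snapshot("wrist")
cv2.imwrite("pics/w4.png",s["img"][:300,150:500,::-1])
d0=np.array([.5397939,-.03285156]) ; M=np.array([[.2124,.9772],[.9772,-.2124]])
for x,y in ((12.25,.17),(-12.1,0)): print(T([*(d0+M@[x/100,y/100]),.07]))
E
```

```text
[0.55423481 0.02583809 0.11217317] [-0.05586829 -0.02564333 -1.5282256 ] [[ 2.132e-01  9.770e-01 -1.000e-03]
 [ 9.770e-01 -2.132e-01 -2.000e-04]
 [-4.000e-04 -9.000e-04 -1.000e+00]]
[6.21 0.   4.21]
[-18.14  -0.15   4.22]
```

View pics/w4.png

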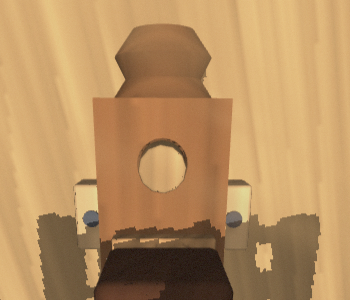

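The close view shows the sander centred on the leg, with the short dowel at crop (162,165) and a gap ahead of the sole. Now pressing down gently.

Call:
send_rows(motion=[{"x": 0, "y": 0, "z": 0.4, "rx": 0, "ry": 0, "rz": 0, "jaw": 3.5}, {"x": 0, "y": 0, "z": 0.4, "rx": 0, "ry": 0, "rz": 0, "jaw": 3.5}, {"x": 0, "y": 0, "z": 0.3, "rx": 0, "ry": 0, "rz": 0, "jaw": 3.5}, {"x": 0, "y": 0, "z": 0.2, "rx": 0, "ry": 0, "rz": 0, "jaw": 3.5}, {"x": 0, "y": 0, "z": 0.1, "rx": 0, "ry": 0, "rz": 0, "jaw": 3.5}])

```text
clock: 8.0
tool_pos: [0.5545, 0.0258, 0.0989]
eef_rot: [0.779, 0.627, 0.0, 0.0]
contact_force: [-1.3, 0.2, 3.2]
opening: 0.508
finger_force: 25.0
```

Call:
send_rows(motion=[{"x": 0, "y": 0, "z": 0, "rx": 0, "ry": 0, "rz": 0, "jaw": 3.5}, {"x": 0, "y": 0, "z": 0, "rx": 0, "ry": 0, "rz": 0, "jaw": 3.5}, {"x": 0, "y": 0, "z": 0, "rx": 0, "ry": 0, "rz": 0, "jaw": 3.5}, {"x": 0, "y": 0, "z": 0, "rx": 0, "ry": 0, "rz": 0, "jaw": 3.5}, {"x": 0, "y": 0, "z": 0, "rx": 0, "ry": 0, "rz": 0, "jaw": 3.5}])

```text
clock: 8.5
tool_pos: [0.5545, 0.0258, 0.0988]
eef_rot: [0.779, 0.627, 0.0, 0.0]
contact_force: [-0.7, -0.3, 2.2]
opening: 0.51
finger_force: 25.0
```

Call:
send_rows(motion=[{"x": 0, "y": 0, "z": 0.1, "rx": 0, "ry": 0, "rz": 0, "jaw": 3.5}, {"x": 0, "y": 0, "z": 0.05, "rx": 0, "ry": 0, "rz": 0, "jaw": 3.5}, {"x": 0, "y": 0, "z": 0, "rx": 0, "ry": 0, "rz": 0, "jaw": 3.5}, {"x": -0.1, "y": 0, "z": 0, "rx": 0, "ry": 0, "rz": 0, "jaw": 3.5}, {"x": -0.2, "y": 0, "z": 0, "rx": 0, "ry": 0, "rz": 0, "jaw": 3.5}])

```text
clock: 9.0
tool_pos: [0.5545, 0.0247, 0.0975]
eef_rot: [0.778, 0.628, 0.002, -0.0]
contact_force: [0.1, 2.9, 4.2]
opening: 0.505
finger_force: 25.0
```

Call:
send_rows(motion=[{"x": -0.25, "y": 0, "z": 0, "rx": 0, "ry": 0, "rz": 0, "jaw": 3.5}, {"x": -0.25, "y": 0, "z": 0, "rx": 0, "ry": 0, "rz": 0, "jaw": 3.5}, {"x": -0.25, "y": 0, "z": 0, "rx": 0, "ry": 0, "rz": 0, "jaw": 3.5}, {"x": -0.25, "y": 0, "z": 0, "rx": 0, "ry": 0, "rz": 0, "jaw": 3.5}, {"x": -0.25, "y": 0, "z": 0, "rx": 0, "ry": 0, "rz": 0, "jaw": 3.5}])

```text
clock: 9.5
tool_pos: [0.5514, 0.0106, 0.0973]
eef_rot: [0.779, 0.627, 0.0, 0.0]
contact_force: [0.4, 3.4, 4.7]
opening: 0.512
finger_force: 25.0
```

Call:
send_rows(motion=[{"x": -0.25, "y": 0, "z": 0, "rx": 0, "ry": 0, "rz": 0, "jaw": 3.5}, {"x": -0.25, "y": 0, "z": 0, "rx": 0, "ry": 0, "rz": 0, "jaw": 3.5}, {"x": -0.25, "y": 0, "z": 0, "rx": 0, "ry": 0, "rz": 0, "jaw": 3.5}, {"x": -0.25, "y": 0, "z": 0, "rx": 0, "ry": 0, "rz": 0, "jaw": 3.5}, {"x": -0.25, "y": 0, "z": 0, "rx": 0, "ry": 0, "rz": 0, "jaw": 3.5}])

```text
clock: 10.0
tool_pos: [0.5484, -0.0017, 0.0972]
eef_rot: [0.779, 0.627, -0.0, -0.0]
contact_force: [0.7, 3.3, 4.9]
opening: 0.507
finger_force: 25.0
```

Call:
send_rows(motion=[{"x": -0.25, "y": 0, "z": 0, "rx": 0, "ry": 0, "rz": 0, "jaw": 3.5}, {"x": -0.25, "y": 0, "z": 0, "rx": 0, "ry": 0, "rz": 0, "jaw": 3.5}, {"x": -0.25, "y": 0, "z": 0, "rx": 0, "ry": 0, "rz": 0, "jaw": 3.5}, {"x": -0.25, "y": 0, "z": 0, "rx": 0, "ry": 0, "rz": 0, "jaw": 3.5}, {"x": -0.25, "y": 0, "z": 0, "rx": 0, "ry": 0, "rz": 0, "jaw": 3.5}])

```text
clock: 10.5
tool_pos: [0.5458, -0.0139, 0.0972]
eef_rot: [0.779, 0.627, -0.0, 0.0]
contact_force: [1.4, 3.5, 4.5]
opening: 0.509
finger_force: 25.0
```

Call:
send_rows(motion=[{"x": -0.25, "y": 0, "z": 0, "rx": 0, "ry": 0, "rz": 0, "jaw": 3.5}, {"x": -0.25, "y": 0, "z": 0, "rx": 0, "ry": 0, "rz": 0, "jaw": 3.5}, {"x": -0.25, "y": 0, "z": 0, "rx": 0, "ry": 0, "rz": 0, "jaw": 3.5}, {"x": -0.25, "y": 0, "z": 0, "rx": 0, "ry": 0, "rz": 0, "jaw": 3.5}, {"x": -0.25, "y": 0, "z": 0, "rx": 0, "ry": 0, "rz": 0, "jaw": 3.5}])

```text
clock: 11.0
tool_pos: [0.5431, -0.0262, 0.0972]
eef_rot: [0.779, 0.627, -0.0, 0.0]
contact_force: [1.6, 3.4, 3.9]
opening: 0.508
finger_force: 25.0
```

Call:
send_rows(motion=[{"x": -0.25, "y": 0, "z": 0, "rx": 0, "ry": 0, "rz": 0, "jaw": 3.5}, {"x": -0.25, "y": 0, "z": 0, "rx": 0, "ry": 0, "rz": 0, "jaw": 3.5}, {"x": -0.25, "y": 0, "z": 0, "rx": 0, "ry": 0, "rz": 0, "jaw": 3.5}, {"x": -0.25, "y": 0, "z": 0, "rx": 0, "ry": 0, "rz": 0, "jaw": 3.5}, {"x": -0.25, "y": 0, "z": 0, "rx": 0, "ry": 0, "rz": 0, "jaw": 3.5}])

```text
clock: 11.5
tool_pos: [0.5404, -0.0383, 0.0972]
eef_rot: [0.779, 0.627, -0.0, 0.0]
contact_force: [0.8, 3.2, 4.6]
opening: 0.507
finger_force: 25.0
```

Call:
send_rows(motion=[{"x": -0.25, "y": 0, "z": 0, "rx": 0, "ry": 0, "rz": 0, "jaw": 3.5}, {"x": -0.25, "y": 0, "z": 0, "rx": 0, "ry": 0, "rz": 0, "jaw": 3.5}, {"x": -0.25, "y": 0, "z": 0, "rx": 0, "ry": 0, "rz": 0, "jaw": 3.5}, {"x": -0.25, "y": 0, "z": 0, "rx": 0, "ry": 0, "rz": 0, "jaw": 3.5}, {"x": -0.25, "y": 0, "z": 0, "rx": 0, "ry": 0, "rz": 0, "jaw": 3.5}])

```text
clock: 12.0
tool_pos: [0.5378, -0.0506, 0.0972]
eef_rot: [0.779, 0.627, -0.0, 0.0]
contact_force: [1.4, 3.5, 5.0]
opening: 0.51
finger_force: 25.0
```

Call:
send_rows(motion=[{"x": -0.25, "y": 0, "z": 0, "rx": 0, "ry": 0, "rz": 0, "jaw": 3.5}, {"x": -0.25, "y": 0, "z": 0, "rx": 0, "ry": 0, "rz": 0, "jaw": 3.5}, {"x": -0.25, "y": 0, "z": 0, "rx": 0, "ry": 0, "rz": 0, "jaw": 3.5}, {"x": -0.25, "y": 0, "z": 0, "rx": 0, "ry": 0, "rz": 0, "jaw": 3.5}, {"x": -0.25, "y": 0, "z": 0, "rx": 0, "ry": 0, "rz": 0, "jaw": 3.5}])

```text
clock: 12.5
tool_pos: [0.5351, -0.0628, 0.0972]
eef_rot: [0.779, 0.627, -0.0, 0.0]
contact_force: [0.8, 3.2, 4.9]
opening: 0.511
finger_force: 25.0
```

Call:
send_rows(motion=[{"x": -0.25, "y": 0, "z": 0, "rx": 0, "ry": 0, "rz": 0, "jaw": 3.5}, {"x": -0.25, "y": 0, "z": 0, "rx": 0, "ry": 0, "rz": 0, "jaw": 3.5}, {"x": -0.25, "y": 0, "z": 0, "rx": 0, "ry": 0, "rz": 0, "jaw": 3.5}, {"x": -0.25, "y": 0, "z": 0, "rx": 0, "ry": 0, "rz": 0, "jaw": 3.5}, {"x": -0.25, "y": 0, "z": 0, "rx": 0, "ry": 0, "rz": 0, "jaw": 3.5}])

```text
clock: 13.0
tool_pos: [0.5324, -0.075, 0.0972]
eef_rot: [0.779, 0.627, -0.0, 0.0]
contact_force: [0.9, 3.5, 5.1]
opening: 0.511
finger_force: 25.0
```

```bash
python3 - <<'E'
from h import *
g=get_state(); m=R.from_quat(g["eef_rot"]).as_matrix(); p=g["tool_pos"]; print(p,g["contact_force"],m.round(4))
t=snapshot("top"); s=snapshot("scene")
print("tall rel",((np.array([.514,-.151,.12])-p)@m*100).round(2))
a=cv2.resize(t["img"][220:300,380:480],None,fx=4,fy=4,interpolation=2); b=cv2.resize(s["img"][170:330,180:340],None,fx=2.5,fy=2,interpolation=2)
cv2.imwrite("pics/c5.png",np.hstack([a,b])[...,::-1])
E
```

```text
[ 0.53243105 -0.07497621  0.0971888 ] [0.86558723 3.5261625  5.05393564] [[ 0.2132  0.977  -0.    ]
 [ 0.977  -0.2132 -0.    ]
 [-0.     -0.     -1.    ]]
tall rel [-7.82 -0.18 -2.28]
```

View pics/c5.png

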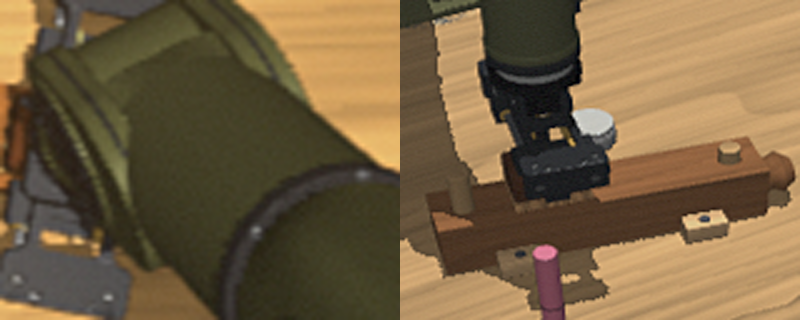

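The crops show the sander flat on the face, about midway between the start and the tall dowel, which is untouched at crop (458,190). The force has stayed steady at about 5 N. I'll finish the stroke, then lift.

Call:
send_rows(motion=[{"x": -0.25, "y": 0, "z": 0, "rx": 0, "ry": 0, "rz": 0, "jaw": 3.5}, {"x": -0.25, "y": 0, "z": 0, "rx": 0, "ry": 0, "rz": 0, "jaw": 3.5}, {"x": -0.25, "y": 0, "z": 0, "rx": 0, "ry": 0, "rz": 0, "jaw": 3.5}, {"x": -0.25, "y": 0, "z": 0, "rx": 0, "ry": 0, "rz": 0, "jaw": 3.5}, {"x": -0.25, "y": 0, "z": 0, "rx": 0, "ry": 0, "rz": 0, "jaw": 3.5}])

```text
clock: 13.6
tool_pos: [0.5298, -0.0872, 0.0972]
eef_rot: [0.779, 0.627, -0.0, 0.0]
contact_force: [1.0, 3.4, 3.9]
opening: 0.505
finger_force: 25.0
```

Call:
send_rows(motion=[{"x": -0.2, "y": 0, "z": 0, "rx": 0, "ry": 0, "rz": 0, "jaw": 3.5}, {"x": -0.15, "y": 0, "z": 0, "rx": 0, "ry": 0, "rz": 0, "jaw": 3.5}, {"x": 0, "y": 0, "z": 0, "rx": 0, "ry": 0, "rz": 0, "jaw": 3.5}, {"x": 0, "y": 0, "z": 0, "rx": 0, "ry": 0, "rz": 0, "jaw": 3.5}, {"x": 0, "y": 0, "z": 0, "rx": 0, "ry": 0, "rz": 0, "jaw": 3.5}])

```text
clock: 14.1
tool_pos: [0.529, -0.0909, 0.0972]
eef_rot: [0.779, 0.627, -0.0, 0.0]
contact_force: [0.3, 1.6, 4.6]
opening: 0.514
finger_force: 25.0
```

Call:
send_rows(motion=[{"x": 0, "y": 0, "z": -0.5, "rx": 0, "ry": 0, "rz": 0, "jaw": 3.5}, {"x": 0, "y": 0, "z": -2, "rx": 0, "ry": 0, "rz": 0, "jaw": 3.5}, {"x": 0, "y": 0, "z": -3.5, "rx": 0, "ry": 0, "rz": 0, "jaw": 3.5}, {"x": 0, "y": 0, "z": -4, "rx": 0, "ry": 0, "rz": 0, "jaw": 3.5}, {"x": 0, "y": 0, "z": -2, "rx": 0, "ry": 0, "rz": 0, "jaw": 3.5}])

```text
clock: 14.6
tool_pos: [0.5287, -0.0915, 0.2193]
eef_rot: [0.779, 0.627, -0.0, 0.001]
contact_force: [0.5, -0.2, -2.8]
opening: 0.506
finger_force: 25.0
```

Call:
send_rows(motion=[{"x": -1.2, "y": 0.2, "z": 0, "rx": 0, "ry": 0, "rz": 0, "jaw": 3.5}, {"x": -2.5, "y": 0.3, "z": 0, "rx": 0, "ry": 0, "rz": 0, "jaw": 3.5}, {"x": -3.5, "y": 0.5, "z": 0, "rx": 0, "ry": 0, "rz": 0, "jaw": 3.5}, {"x": -3.5, "y": 0.5, "z": 0, "rx": 0, "ry": 0, "rz": 0, "jaw": 3.5}, {"x": -3.5, "y": 0.5, "z": 0, "rx": 0, "ry": 0, "rz": 0, "jaw": 3.5}])

```text
clock: 15.1
tool_pos: [0.5155, -0.2363, 0.2148]
eef_rot: [0.779, 0.627, -0.002, -0.002]
contact_force: [0.7, 0.2, -2.1]
opening: 0.508
finger_force: 25.0
```

Call:
send_rows(motion=[{"x": -3.5, "y": 0.5, "z": 0, "rx": 0, "ry": 0, "rz": 0, "jaw": 3.5}, {"x": -3.5, "y": 0.3, "z": 0, "rx": 0, "ry": 0, "rz": 0, "jaw": 3.5}, {"x": -2.5, "y": 0.3, "z": 0, "rx": 0, "ry": 0, "rz": 0, "jaw": 3.5}, {"x": -1.3, "y": 0.2, "z": 0, "rx": 0, "ry": 0, "rz": 0, "jaw": 3.5}, {"x": 0, "y": 0, "z": 0, "rx": 0, "ry": 0, "rz": 0, "jaw": 3.5}])

```text
clock: 15.6
tool_pos: [0.5056, -0.3443, 0.2152]
eef_rot: [0.78, 0.625, -0.002, -0.001]
contact_force: [0.1, 0.4, -1.1]
opening: 0.507
finger_force: 25.0
```

Call:
send_rows(motion=[{"x": 0, "y": 0, "z": 2, "rx": 0, "ry": 0, "rz": 0, "jaw": 3.5}, {"x": 0, "y": 0, "z": 4, "rx": 0, "ry": 0, "rz": 0, "jaw": 3.5}, {"x": 0, "y": 0, "z": 4, "rx": 0, "ry": 0, "rz": 0, "jaw": 3.5}, {"x": 0, "y": 0, "z": 3, "rx": 0, "ry": 0, "rz": 0, "jaw": 3.5}, {"x": 0, "y": 0, "z": 2, "rx": 0, "ry": 0, "rz": 0, "jaw": 3.5}])

```text
clock: 16.1
tool_pos: [0.5069, -0.3384, 0.0644]
eef_rot: [0.778, 0.628, -0.0, -0.003]
contact_force: [-1.1, -0.1, -2.1]
opening: 0.508
finger_force: 25.0
```

Call:
send_rows(motion=[{"x": 0, "y": 0, "z": 1.5, "rx": 0, "ry": 0, "rz": 0, "jaw": 3.5}, {"x": 0, "y": 0, "z": 0.9, "rx": 0, "ry": 0, "rz": 0, "jaw": 3.5}, {"x": 0, "y": 0, "z": 0.4, "rx": 0, "ry": 0, "rz": 0, "jaw": 3.5}, {"x": 0, "y": 0, "z": 0, "rx": 0, "ry": 0, "rz": 0, "jaw": 3.5}, {"x": 0, "y": 0, "z": 0, "rx": 0, "ry": 0, "rz": 0, "jaw": 3.5}])

```text
clock: 16.6
tool_pos: [0.5086, -0.3419, 0.0401]
eef_rot: [0.779, 0.627, 0.0, 0.001]
contact_force: [-0.2, 0.2, -1.5]
opening: 0.508
finger_force: 25.0
```

Sole is 9 mm above the bench; setting it down, letting go, lifting clear.

Call:
send_rows(motion=[{"x": 0, "y": 0, "z": 0.5, "rx": 0, "ry": 0, "rz": 0, "jaw": 3.5}, {"x": 0, "y": 0, "z": 0.3, "rx": 0, "ry": 0, "rz": 0, "jaw": 3.5}, {"x": 0, "y": 0, "z": 0.1, "rx": 0, "ry": 0, "rz": 0, "jaw": 3.5}, {"x": 0, "y": 0, "z": 0.05, "rx": 0, "ry": 0, "rz": 0, "jaw": 3.5}, {"x": 0, "y": 0, "z": 0, "rx": 0, "ry": 0, "rz": 0, "jaw": 3.5}])

```text
clock: 17.1
tool_pos: [0.5081, -0.3419, 0.03]
eef_rot: [0.779, 0.627, -0.0, 0.0]
contact_force: [-0.4, -1.2, 2.9]
opening: 0.51
finger_force: 25.0
```

Call:
send_rows(motion=[{"x": 0, "y": 0, "z": 0, "rx": 0, "ry": 0, "rz": 0, "jaw": 4.8}, {"x": 0, "y": 0, "z": 0, "rx": 0, "ry": 0, "rz": 0, "jaw": 6}, {"x": 0, "y": 0, "z": 0, "rx": 0, "ry": 0, "rz": 0, "jaw": 8.8}, {"x": 0, "y": 0, "z": 0, "rx": 0, "ry": 0, "rz": 0, "jaw": 8.8}, {"x": 0, "y": 0, "z": 0, "rx": 0, "ry": 0, "rz": 0, "jaw": 8.8}])

```text
clock: 17.6
tool_pos: [0.508, -0.3417, 0.0297]
eef_rot: [0.779, 0.627, 0.0, 0.0]
contact_force: [0.8, -0.4, 0.7]
opening: 0.885
finger_force: 0.0
```

Call:
send_rows(motion=[{"x": 0, "y": 0, "z": 0, "rx": 0, "ry": 0, "rz": 0, "jaw": 8.8}, {"x": 0, "y": 0, "z": 0, "rx": 0, "ry": 0, "rz": 0, "jaw": 8.8}, {"x": 0, "y": 0, "z": 0, "rx": 0, "ry": 0, "rz": 0, "jaw": 8.8}, {"x": 0, "y": 0, "z": -0.5, "rx": 0, "ry": 0, "rz": 0, "jaw": 8.8}, {"x": 0, "y": 0, "z": -2, "rx": 0, "ry": 0, "rz": 0, "jaw": 8.8}])

```text
clock: 18.1
tool_pos: [0.5067, -0.341, 0.0536]
eef_rot: [0.779, 0.627, -0.001, -0.002]
contact_force: [-0.3, -0.4, 0.8]
opening: 0.999
finger_force: 0.0
```

Call:
send_rows(motion=[{"x": 0, "y": 0, "z": -4, "rx": 0, "ry": 0, "rz": 0, "jaw": 8.8}, {"x": 0, "y": 0, "z": -4, "rx": 0, "ry": 0, "rz": 0, "jaw": 8.8}, {"x": 0, "y": 0, "z": -4, "rx": 0, "ry": 0, "rz": 0, "jaw": 8.8}, {"x": 0, "y": 0, "z": -4, "rx": 0, "ry": 0, "rz": 0, "jaw": 8.8}, {"x": 0, "y": 0, "z": -2, "rx": 0, "ry": 0, "rz": 0, "jaw": 8.8}])

```text
clock: 18.6
tool_pos: [0.5094, -0.3421, 0.239]
eef_rot: [0.779, 0.627, 0.001, 0.003]
contact_force: [0.7, -0.9, 0.4]
opening: 1.002
finger_force: 0.0
```

Call:
send_rows(motion=[{"x": 2, "y": -0.6, "z": 0, "rx": 0, "ry": 0, "rz": 0, "jaw": 8.8}, {"x": 3.5, "y": -1, "z": 0, "rx": 0, "ry": 0, "rz": 0, "jaw": 8.8}, {"x": 3.5, "y": -1, "z": 0, "rx": 0, "ry": 0, "rz": 0, "jaw": 8.8}, {"x": 2, "y": -0.7, "z": 0, "rx": 0, "ry": 0, "rz": 0, "jaw": 8.8}, {"x": 1, "y": -0.3, "z": 0, "rx": 0, "ry": 0, "rz": 0, "jaw": 8.8}])

```text
clock: 19.1
tool_pos: [0.4983, -0.2142, 0.2353]
eef_rot: [0.778, 0.629, 0.0, -0.0]
contact_force: [0.4, 0.0, -0.1]
opening: 1.001
finger_force: 0.0
```

Call:
send_rows(motion=[{"x": 0, "y": 0, "z": 0, "rx": 0, "ry": 0, "rz": 0, "jaw": 8.8}, {"x": 0, "y": 0, "z": 0, "rx": 0, "ry": 0, "rz": 0, "jaw": 8.8}, {"x": 0, "y": 0, "z": 0, "rx": 0, "ry": 0, "rz": 0, "jaw": 8.8}, {"x": 0, "y": 0, "z": 0, "rx": 0, "ry": 0, "rz": 0, "jaw": 8.8}, {"x": 0, "y": 0, "z": 0, "rx": 0, "ry": 0, "rz": 0, "jaw": 8.8}])

```text
clock: 19.6
tool_pos: [0.4983, -0.2176, 0.2346]
eef_rot: [0.779, 0.627, -0.0, 0.0]
contact_force: [-0.5, -0.3, -0.0]
opening: 1.002
finger_force: 0.0
```

```bash
python3 - <<'E'
from h import *
s=snapshot("wrist"); sc=snapshot("scene"); g=get_state(); m=R.from_quat(g["eef_rot"]).as_matrix(); p=g["tool_pos"]; print(p,g["contact_force"],m.round(4))
a=s["img"].copy(); a=np.vstack([a[:300], cv2.resize(sc["img"][220:350,80:350],(640,300))])
cv2.imwrite("pics/w6.png",a[...,::-1]); print("pred",proj(s,[.514,-.151,.12]),((np.array([.514,-.151,.12])-p)@m*100).round(2))
E
```

```text
[ 0.49837236 -0.21722853  0.23460907] [0.20614184 0.21414267 0.35267101] [[ 2.141e-01  9.768e-01 -1.000e-04]
 [ 9.768e-01 -2.141e-01 -1.000e-04]
 [-1.000e-04 -0.000e+00 -1.000e+00]]
pred (np.float64(314.5257194796544), np.float64(140.72349767147472)) [ 6.8   0.11 11.46]
```

View pics/w6.png

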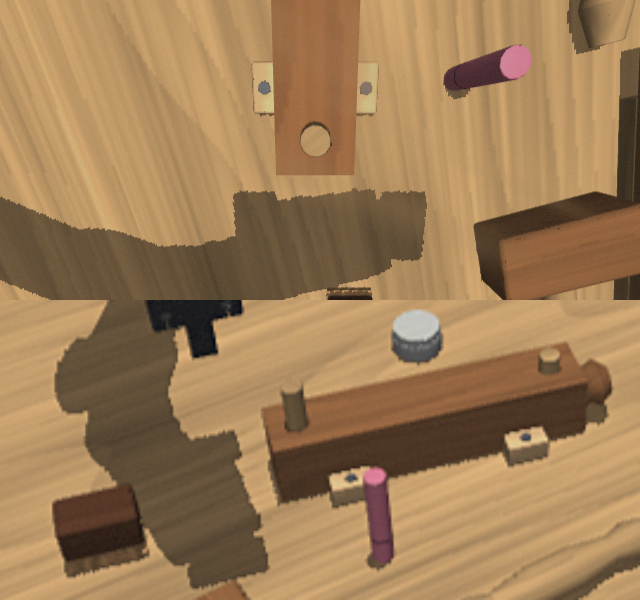

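The wrist view shows the tall dowel's top at (316,140), predicted (314.5,140.7), so a 1 mm sideways correction. The scene half shows the sander standing flat on the bench, with both dowels and the pink decoy as they were. Moving over the tall dowel and going down.

Call:
send_rows(motion=[{"x": 1.3, "y": 0.2, "z": 0, "rx": 0, "ry": 0, "rz": 0, "jaw": 8.8}, {"x": 2.5, "y": 0, "z": 0, "rx": 0, "ry": 0, "rz": 0, "jaw": 8.8}, {"x": 2, "y": 0, "z": 1, "rx": 0, "ry": 0, "rz": 0, "jaw": 8.8}, {"x": 1.05, "y": 0, "z": 1, "rx": 0, "ry": 0, "rz": 0, "jaw": 8.8}, {"x": 0, "y": 0, "z": 2, "rx": 0, "ry": 0, "rz": 0, "jaw": 8.8}], grip_force=12)

```text
clock: 20.2
tool_pos: [0.5166, -0.1476, 0.1951]
eef_rot: [0.778, 0.629, 0.002, 0.001]
contact_force: [-0.1, -0.7, 0.0]
opening: 0.999
finger_force: 0.0
```

Call:
send_rows(motion=[{"x": 0, "y": 0, "z": 3, "rx": 0, "ry": 0, "rz": 0, "jaw": 8.8}, {"x": 0, "y": 0, "z": 3, "rx": 0, "ry": 0, "rz": 0, "jaw": 8.8}, {"x": 0, "y": 0, "z": 2, "rx": 0, "ry": 0, "rz": 0, "jaw": 8.8}, {"x": 0, "y": 0, "z": 1, "rx": 0, "ry": 0, "rz": 0, "jaw": 8.8}, {"x": 0, "y": 0, "z": 0, "rx": 0, "ry": 0, "rz": 0, "jaw": 8.8}])

```text
clock: 20.7
tool_pos: [0.5143, -0.1499, 0.1035]
eef_rot: [0.779, 0.627, -0.001, -0.001]
contact_force: [-1.1, -0.1, 0.6]
opening: 0.996
finger_force: 0.0
```

```bash
python3 - <<'E'
from h import *
g=get_state(); m=R.from_quat(g["eef_rot"]).as_matrix(); p=g["tool_pos"]; print(p,g["contact_force"],m.round(4),((np.array([.5153,-.1512,.12])-p)@m*100).round(2))
E
```

```text
[ 0.51427236 -0.14992826  0.10350035] [-1.12515881 -0.09257665  0.56098934] [[ 2.129e-01  9.771e-01 -2.600e-03]
 [ 9.771e-01 -2.129e-01  3.000e-04]
 [-3.000e-04 -2.600e-03 -1.000e+00]] [-0.1   0.12 -1.65]
```

Call:
send_rows(motion=[{"x": -0.05, "y": 0.1, "z": 0.4, "rx": 0, "ry": 0, "rz": 0, "jaw": 8.8}, {"x": 0, "y": 0, "z": 0.4, "rx": 0, "ry": 0, "rz": 0, "jaw": 7}, {"x": 0, "y": 0, "z": 0.1, "rx": 0, "ry": 0, "rz": 0, "jaw": 5}, {"x": 0, "y": 0, "z": 0, "rx": 0, "ry": 0, "rz": 0, "jaw": 4}, {"x": 0, "y": 0, "z": 0, "rx": 0, "ry": 0, "rz": 0, "jaw": 3.2}])

```text
clock: 21.2
tool_pos: [0.5161, -0.1511, 0.0961]
eef_rot: [0.779, 0.627, 0.0, 0.0]
contact_force: [-0.4, -0.6, 0.2]
opening: 0.658
finger_force: 0.0
```

Call:
send_rows(motion=[{"x": 0, "y": 0, "z": 0, "rx": 0, "ry": 0, "rz": 0, "jaw": 2.8}, {"x": 0, "y": 0, "z": 0, "rx": 0, "ry": 0, "rz": 0, "jaw": 2.6}, {"x": 0, "y": 0, "z": 0, "rx": 0, "ry": 0, "rz": 0, "jaw": 2.4}, {"x": 0, "y": 0, "z": 0, "rx": 0, "ry": 0, "rz": 0, "jaw": 2.2}, {"x": 0, "y": 0, "z": 0, "rx": 0, "ry": 0, "rz": 0, "jaw": 2.0}])

```text
clock: 21.7
tool_pos: [0.5152, -0.151, 0.0957]
eef_rot: [0.779, 0.627, -0.001, -0.0]
contact_force: [-2.3, 1.1, 0.5]
opening: 0.233
finger_force: 0.8
```

Call:
send_rows(motion=[{"x": 0, "y": 0, "z": 0, "rx": 0, "ry": 0, "rz": 0, "jaw": 1.5}, {"x": 0, "y": 0, "z": 0, "rx": 0, "ry": 0, "rz": 0, "jaw": 1.2}, {"x": 0, "y": 0, "z": 0, "rx": 0, "ry": 0, "rz": 0, "jaw": 1.2}, {"x": 0, "y": 0, "z": 0, "rx": 0, "ry": 0, "rz": 0, "jaw": 1.2}, {"x": 0, "y": 0, "z": 0, "rx": 0, "ry": 0, "rz": 0, "jaw": 1.2}])

```text
clock: 22.2
tool_pos: [0.515, -0.1509, 0.0956]
eef_rot: [0.779, 0.627, -0.001, -0.0]
contact_force: [-4.5, 0.8, 3.7]
opening: 0.224
finger_force: 12.0
```

```bash
python3 - <<'E'
from h import *
for i in range(3):
    g=get_state(); m=R.from_quat(g["eef_rot"]).as_matrix(); p=g["tool_pos"]; print(p,g["contact_force"]@m,g["moment"]@m,m[:,2].round(4),g["opening"]*8.81); snapshot("top")
E
```

```text
[ 0.51503189 -0.1509114   0.09563327] [-0.13787114 -4.5635281  -3.70281912] [0.91851054 0.07485405 0.01459488] [-1.6e-03 -1.0e-04 -1.0e+00] 1.9694334625244647
[ 0.51500287 -0.15091056  0.09562349] [-0.10536707 -5.44236794 -3.96500017] [ 1.01427206 -0.00548256  0.01586904] [-1.7e-03 -1.0e-04 -1.0e+00] 1.9386731795586492
[ 0.51506163 -0.15093196  0.09565733] [ 0.56407435 -4.33583221 -3.73601852] [ 0.99646434 -0.01545266  0.01202804] [-1.5e-03 -1.0e-04 -1.0e+00] 1.9461621143180674
```

Gripped (19.6 mm) with about 4.5 N of side load from centring; relaxing it by 1 mm before drawing.

Call:
send_rows(motion=[{"x": 0, "y": -0.05, "z": 0, "rx": 0, "ry": 0, "rz": 0, "jaw": 1.2}, {"x": 0, "y": -0.05, "z": 0, "rx": 0, "ry": 0, "rz": 0, "jaw": 1.2}, {"x": 0, "y": 0, "z": 0, "rx": 0, "ry": 0, "rz": 0, "jaw": 1.2}, {"x": 0, "y": 0, "z": 0, "rx": 0, "ry": 0, "rz": 0, "jaw": 1.2}, {"x": 0, "y": 0, "z": 0, "rx": 0, "ry": 0, "rz": 0, "jaw": 1.2}])

```text
clock: 22.85
tool_pos: [0.515, -0.1509, 0.0957]
eef_rot: [0.779, 0.627, 0.0, 0.0]
contact_force: [-2.9, 1.0, 1.3]
opening: 0.217
finger_force: 12.0
```

```bash
python3 - <<'E'
from h import *
for i in range(3):
    g=get_state(); m=R.from_quat(g["eef_rot"]).as_matrix(); p=g["tool_pos"]; print(p,g["contact_force"]@m,g["moment"]@m,m[:,2].round(4),g["opening"]*8.81); snapshot("top")
E
```

```text
[ 0.51499075 -0.15088326  0.09567667] [ 0.34121337 -3.02603246 -1.33821709] [ 0.65487069 -0.09025452  0.04641648] [ 2.e-04 -2.e-04 -1.e+00] 1.9103905199331626
[ 0.51499208 -0.15086593  0.09564908] [-0.48901232 -2.33281911 -0.23499048] [ 0.72332702 -0.1426689  -0.04019184] [ 2.e-04 -1.e-04 -1.e+00] 1.9479877924891287
[ 0.51497886 -0.15089322  0.09565489] [-0.57767135 -2.75872207 -1.23042728] [ 0.6368062  -0.0640471   0.01519782] [ 1.e-04 -1.e-04 -1.e+00] 1.9390667287011816
```

Call:
send_rows(motion=[{"x": 0, "y": -0.05, "z": 0, "rx": 0, "ry": 0, "rz": 0, "jaw": 1.2}, {"x": 0, "y": -0.05, "z": 0, "rx": 0, "ry": 0, "rz": 0, "jaw": 1.2}, {"x": 0, "y": 0, "z": -0.05, "rx": 0, "ry": 0, "rz": 0, "jaw": 1.2}, {"x": 0, "y": 0, "z": -0.1, "rx": 0, "ry": 0, "rz": 0, "jaw": 1.2}, {"x": 0, "y": 0, "z": -0.15, "rx": 0, "ry": 0, "rz": 0, "jaw": 1.2}])

```text
clock: 23.5
tool_pos: [0.5147, -0.1505, 0.099]
eef_rot: [0.779, 0.627, 0.001, 0.0]
contact_force: [0.5, -0.1, -1.1]
opening: 0.221
finger_force: 12.0
```

Call:
send_rows(motion=[{"x": 0, "y": 0, "z": -0.15, "rx": 0, "ry": 0, "rz": 0, "jaw": 1.2}, {"x": 0, "y": 0, "z": -0.15, "rx": 0, "ry": 0, "rz": 0, "jaw": 1.2}, {"x": 0, "y": 0, "z": -0.15, "rx": 0, "ry": 0, "rz": 0, "jaw": 1.2}, {"x": 0, "y": 0, "z": -0.15, "rx": 0, "ry": 0, "rz": 0, "jaw": 1.2}, {"x": 0, "y": 0, "z": -0.1, "rx": 0, "ry": 0, "rz": 0, "jaw": 1.2}])

```text
clock: 24.0
tool_pos: [0.514, -0.1506, 0.1059]
eef_rot: [0.779, 0.627, 0.0, 0.0]
contact_force: [-0.5, 0.5, -0.1]
opening: 0.22
finger_force: 12.0
```

```bash
python3 - <<'E'
from h import *
for i in range(2):
    g=get_state(); m=R.from_quat(g["eef_rot"]).as_matrix(); p=g["tool_pos"]; print(p,g["contact_force"]@m,g["moment"]@m,m[:,2].round(4),g["opening"]*8.81); s=snapshot("scene")
print(proj(s,[.515,-.151,.12]),proj(s,[.515,-.151,.13]))
c=s["img"][235:285,190:220]; print(s["img"][240:275,204].sum(1).tolist())
E
```

```text
[ 0.51403584 -0.15057918  0.10592272] [ 0.37531417 -0.58035356  0.06794533] [-0.11280102 -0.05075505 -0.01014716] [ 3.e-04 -1.e-04 -1.e+00] 1.9352636083061625
[ 0.51408512 -0.15059519  0.10600155] [-0.74300166 -0.13589972 -0.09860961] [-0.11476757 -0.03889791 -0.02155644] [ 5.e-04 -1.e-04 -1.e+00] 1.9533202358328545
(np.float64(202.8752194356576), np.float64(257.25849633599455)) (np.float64(202.33931140914933), np.float64(253.87942647624374))
[133, 80, 87, 72, 88, 71, 88, 82, 97, 142, 141, 149, 155, 146, 141, 154, 150, 150, 140, 148, 129, 79, 77, 83, 85, 90, 63, 82, 95, 93, 72, 63, 164, 229, 245]
```

The pull is light with no side load; 10.3 mm drawn so far. Continuing 19.7 mm.

Call:
send_rows(motion=[{"x": 0, "y": 0, "z": -0.1, "rx": 0, "ry": 0, "rz": 0, "jaw": 1.2}, {"x": 0, "y": 0, "z": -0.15, "rx": 0, "ry": 0, "rz": 0, "jaw": 1.2}, {"x": 0, "y": 0, "z": -0.15, "rx": 0, "ry": 0, "rz": 0, "jaw": 1.2}, {"x": 0, "y": 0, "z": -0.15, "rx": 0, "ry": 0, "rz": 0, "jaw": 1.2}, {"x": 0, "y": 0, "z": -0.15, "rx": 0, "ry": 0, "rz": 0, "jaw": 1.2}])

```text
clock: 24.6
tool_pos: [0.5139, -0.1506, 0.1129]
eef_rot: [0.779, 0.627, 0.0, 0.0]
contact_force: [0.5, 0.1, 0.2]
opening: 0.225
finger_force: 12.0
```

Call:
send_rows(motion=[{"x": 0, "y": 0, "z": -0.15, "rx": 0, "ry": 0, "rz": 0, "jaw": 1.2}, {"x": 0, "y": 0, "z": -0.15, "rx": 0, "ry": 0, "rz": 0, "jaw": 1.2}, {"x": 0, "y": 0, "z": -0.15, "rx": 0, "ry": 0, "rz": 0, "jaw": 1.2}, {"x": 0, "y": 0, "z": -0.15, "rx": 0, "ry": 0, "rz": 0, "jaw": 1.2}, {"x": 0, "y": 0, "z": -0.15, "rx": 0, "ry": 0, "rz": 0, "jaw": 1.2}])

```text
clock: 25.1
tool_pos: [0.5139, -0.1506, 0.1204]
eef_rot: [0.779, 0.627, -0.0, 0.0]
contact_force: [-0.3, 0.1, -0.5]
opening: 0.219
finger_force: 12.0
```

Call:
send_rows(motion=[{"x": 0, "y": 0, "z": -0.15, "rx": 0, "ry": 0, "rz": 0, "jaw": 1.2}, {"x": 0, "y": 0, "z": -0.15, "rx": 0, "ry": 0, "rz": 0, "jaw": 1.2}, {"x": 0, "y": 0, "z": -0.1, "rx": 0, "ry": 0, "rz": 0, "jaw": 1.2}, {"x": 0, "y": 0, "z": 0, "rx": 0, "ry": 0, "rz": 0, "jaw": 1.2}, {"x": 0, "y": 0, "z": 0, "rx": 0, "ry": 0, "rz": 0, "jaw": 1.2}])

```text
clock: 25.6
tool_pos: [0.514, -0.1506, 0.1242]
eef_rot: [0.779, 0.627, 0.0, 0.0]
contact_force: [0.2, -0.3, -0.7]
opening: 0.225
finger_force: 12.0
```

```bash
python3 - <<'E'
from h import *
g=get_state(); m=R.from_quat(g["eef_rot"]).as_matrix(); p=g["tool_pos"]; print(p,g["contact_force"]@m,m[:,2].round(4),g["opening"]*8.81)
s=snapshot("scene"); print(proj(s,[.514,-.151,.07]),proj(s,[.514,-.151,.15]))
cv2.imwrite("pics/c7.png",cv2.resize(s["img"][230:300,165:265],None,fx=8,fy=8,interpolation=2)[...,::-1])
E
```

```text
[ 0.51396128 -0.15060117  0.12424649] [-0.27447036  0.21724878  0.72358097] [ 2.e-04 -1.e-04 -1.e+00] 1.9859630640797201
(np.float64(205.28543930066263), np.float64(273.34773200381073)) (np.float64(201.05753454930755), np.float64(246.72759501033485))
```

View pics/c7.png

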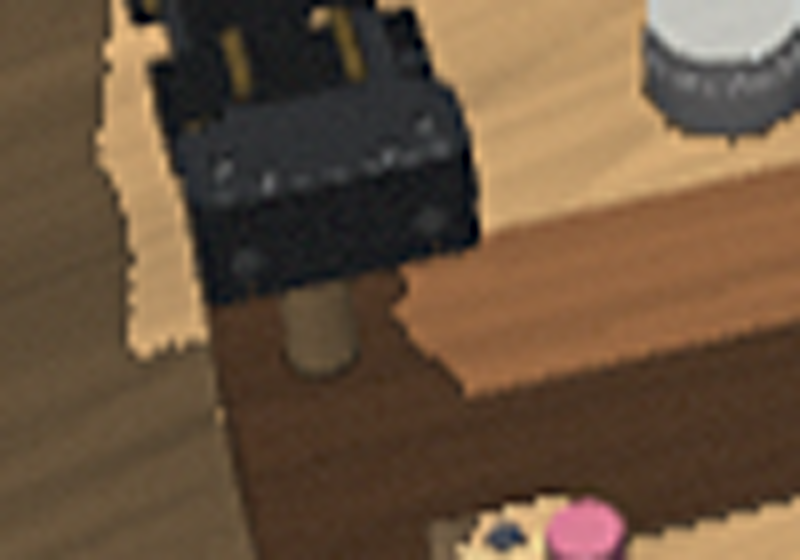

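The crop shows the dowel upright in the jaws, entering the face at crop (320,370), with much of its length raised. No ring stands clear above the face yet. 28.6 mm drawn; adding the last 1.4 mm.

Call:
send_rows(motion=[{"x": 0, "y": 0, "z": -0.07, "rx": 0, "ry": 0, "rz": 0, "jaw": 1.2}, {"x": 0, "y": 0, "z": -0.07, "rx": 0, "ry": 0, "rz": 0, "jaw": 1.2}, {"x": 0, "y": 0, "z": 0, "rx": 0, "ry": 0, "rz": 0, "jaw": 1.2}, {"x": 0, "y": 0, "z": 0, "rx": 0, "ry": 0, "rz": 0, "jaw": 1.2}, {"x": 0, "y": 0, "z": 0, "rx": 0, "ry": 0, "rz": 0, "jaw": 1.2}])

```text
clock: 26.15
tool_pos: [0.5139, -0.1506, 0.1256]
eef_rot: [0.779, 0.627, -0.0, 0.0]
contact_force: [0.8, -0.4, -0.8]
opening: 0.22
finger_force: 12.0
```

```bash
python3 - <<'E'
from h import *
ims=[]
for i in range(4): s=snapshot("scene"); ims.append(s["img"].astype(float))
I=np.mean(ims,0)
g=get_state(); m=R.from_quat(g["eef_rot"]).as_matrix(); p=g["tool_pos"]; print(g["clock"],p,g["contact_force"]@m,m[:,2].round(4),g["opening"]*8.81,g["finger_force"])
for v in range(262,282): print(v,I[v,201:210].sum(1).astype(int).tolist())
# front wall of dowel (toward camera) at face
c=np.array(s["extrinsics"])[:2,3]-[.514,-.151]; c/=np.linalg.norm(c)
for z in (.07,.073,.08): print(z,proj(s,[.514+.01*c[0],-.151+.01*c[1],z]))
E
```

```text
26.35 [ 0.51390974 -0.15055961  0.12561063] [0.91751382 0.0798969  0.37524367] [ 0. -0. -1.] 1.9439126015563624 11.99174995534122
262 [88, 76, 92, 81, 77, 84, 84, 82, 80]
263 [83, 93, 75, 84, 76, 77, 72, 76, 85]
264 [82, 70, 79, 73, 116, 115, 138, 136, 142]
265 [127, 124, 190, 188, 203, 189, 193, 163, 166]
266 [211, 216, 238, 233, 223, 215, 198, 165, 168]
267 [235, 244, 236, 222, 215, 207, 197, 170, 168]
268 [227, 233, 233, 224, 220, 215, 202, 175, 163]
269 [227, 236, 238, 224, 215, 213, 201, 180, 157]
270 [225, 235, 236, 224, 220, 216, 198, 185, 156]
271 [227, 232, 232, 224, 217, 218, 203, 191, 142]
272 [219, 236, 233, 229, 225, 217, 210, 195, 157]
273 [218, 239, 237, 235, 225, 219, 211, 204, 157]
274 [169, 237, 243, 240, 228, 224, 222, 164, 137]
275 [127, 164, 206, 243, 212, 185, 179, 106, 139]
276 [144, 137, 177, 208, 155, 134, 156, 129, 157]
277 [152, 164, 164, 163, 135, 142, 160, 155, 156]
278 [151, 149, 155, 147, 152, 148, 152, 157, 158]
279 [161, 149, 155, 155, 158, 163, 163, 166, 159]
280 [168, 162, 160, 164, 167, 168, 171, 170, 171]
281 [171, 171, 172, 168, 173, 171, 168, 169, 171]
0.07 (np.float64(205.80224886249013), np.float64(276.60171764078086))
0.073 (np.float64(205.64994039102857), np.float64(275.6427385213307))
0.08 (np.float64(205.2927130002136), np.float64(273.39352936441463))
```

The dowel has been drawn 30.0 mm, is exactly vertical and held at a steady 12 N. The dark line at the mouth (row 275–276) fits the ring being at face level. Handing in.

```bash
python3 -c "
from plant import *
print(finish_job())"
```

```text
the job is handed in; nothing more can be done
None
```

The sander was swept along the face in one pressed stroke and set down flat on the bench, then the tall dowel was drawn up 30 mm and is held upright and still in the gripper; the job is handed in, with the ring's height judged from the lift and a dark line at the hole's mouth rather than seen clearly.

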